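# Reset the length stop to the green mark

## Task

The wire-length gauge on the bench has to be set for the next job. First swing the lever with the orange knob open, toward you, to unlock the blue stop; then slide the stop along its rail until it stands in line with the green marker clip (not the yellow one), and swing the lever all the way back to lock it there.

Things in the scene. Friction and masses are not known exactly. Their poses are not given: they have to be found in the camera images.
- stop_grip (a point): Blue stop sliding on a fixed rail (26 mm high, about left-right). Point: middle in plan of its upright block, 80 mm above the bench; block 30 mm along the rail, 40 mm across, from 43 to 97 mm high; carriage below 56 mm wide along the rail. Axes: y along the rail to the left, x across it, away from the robot, z up. Slides with about 3 N if unlocked; jammed by a cam if locked.
- lever_knob (a point): Orange knob at the end of the clamp lever: upright round post 17 mm thick, 50 to 104 mm above the bench; point on its axis, 90 mm up. The 12 mm wide steel arm below it (top 55 mm up) turns level about an upright pivot 67 mm from the knob's axis; the pivot rides on the stop, at x = -48 mm, y = 0 from stop_grip in its axes. Knob and lever travel with the stop.
- clamp_lever (a joint): Lever angle, rad. 0 = locked: lever along the rail, knob to the left (+y of stop_grip) of the pivot. Grows anticlockwise seen from above, knob swinging toward the robot, to its end at 1.3 = fully open; open above 0.9, locked below 0.2. Stays where left; turning it near locked takes about 3 N at the knob.
- green_mark: Green marker clip, 14 mm wide along the rail, 26 mm high, fixed at the rear edge of the white scale behind the rail, left or right of the stop; a like yellow clip is on the other side. Origin: 8 mm above the bench, at the middle of its width. Axes parallel to stop_grip's; the stop is at the mark when stop_grip has y = 0 in this frame (x about -44 mm). Clips do not block the stop.

How it is judged (in metres and radians):
On the way, in this order (a step that is already met when the one before it is completed fails the run):
1. the lever is swung open (past 0.9 rad) (value of joint clamp_lever above 0.9 rad), for 0.1 s.
2. with the lever open, the stop is slid to within 12 mm of the green mark along the rail (value of joint clamp_lever above 0.8 rad and y of stop_grip in the frame of green_mark between -0.012 and 0.012 m), for 0.1 s.
At the end, for the whole second after the job is handed in: The stop is in line with the green mark to within 12 mm along the rail and its lever is back in the locked position (below 0.2 rad) (value of joint clamp_lever below 0.2 rad and y of stop_grip in the frame of green_mark between -0.012 and 0.012 m); the robot touches nothing.
It also fails if it takes over 54 s, if anything falls off the work surface, if the arm or the gripper's body presses on something with over 40 N, if the wrist force passes 120 N, or if a joint passes its speed limit or range.

## Robot

A 6-joint arm with a two-finger parallel gripper is mounted at the origin on a cart in front of the work surface, level with it; the furniture and walls round the work are solid. World frame = base frame: x ahead of the robot, y to its left, z up, the work surface at z = 0. Lengths are in m, angles in degrees, forces in N, time in s.
With the tool pointing down it reaches from about 0.4 to 0.825 m from the base axis. Payload 7 kg.
Tool frame: the origin (TCP) lies at the very end of the fingers, on their centre line; the grasp point (between the pads) lies 19 mm behind it (ctrl.pinch_z is the distance from the TCP to the grasp point, in m); z points along the fingers, x is the direction in which the jaws open and shut, and the axes are right-handed (so a half turn about z gives the same grasp; the last joint's range is limited). The gripper opens to 88 mm and grips with 3 to 60 N. Pads are 19 mm wide; open, the fingers measure 130 mm over their backs; the gripper's body (78 mm by 193 mm) begins 47 mm behind the grasp point.
Start: joints at [-47.664, 20.546, 0.682, 0, -70.136, -16.507], TCP at [0.294, -0.608, 0.227] pointing down, gripper open.
Joint ranges: [-176.03, 176.03], [-82.01, 121.73], [-58.28, 71.71], [-173.87, 95.51], [-174.79, -0.11], [-173.66, 173.66]. Speed limits (degrees/s): [136.94, 136.94, 172.46, 180, 180, 180].

## Interface

Orientations are given as [roll, pitch, yaw] about the fixed x, y, z axes, in that order (R = Rz(yaw) Ry(pitch) Rx(roll)).
In Python, from plant import ctrl gives the robot as it stands.
- The arm moves only by the tool carry_out, never from a script. Its argument "increments" is a list of rows, each a list of 7 numbers: the turn, a rotation vector about the world's x, y, z in degrees, then the shift along the world's x, y, z in mm, then the closure, from 0 (fully open) to 1 (shut). In form: [[ax, ay, az, dx, dy, dz, grip], ...]. A call has 1 to 20 rows; each row is the pose to reach, as a shift and turn from the pose commanded when the call began; what a row does not reach only later rows make up. A row lasts 1/8 s, in which the tool goes at most 62.5 mm and 10.7 degrees, less where a joint would pass 70% of its speed; a pose out of reach is approached as far as the arm can. A call with a gripper value outside its range is refused whole. The fingers move at their own pace and stop on an object; the grip force is fixed at half the most. Time passes only in rows, so rows that repeat a pose let the fingers close. It gives the time, the measured TCP pose, the force and the opening at its end, in the units of the state.
- ctrl.get_obs(): the state, without advancing time (a new reading comes with each control period).
- ctrl.snapshot(name): name is "scene" or "top" or "wrist"; returns a dict with "pixels" (384x512x3 uint8, blue, green, red), "intrinsics" (3x3 intrinsics, pixels), "rvec" (rotation vector, rad) and "tvec" (3), from world to camera coordinates, as OpenCV has them; the wrist camera has in their place "hand_eye" (4x4, takes a point from camera to tool coordinates, whose origin is the TCP and whose axes are the tool frame's). Camera axes: x right, y down, z forward; pixel columns grow to the right and rows downward; lengths in m; the calibration is good to about 2 mm. A picture is of the moment at which its call begins: read the wrist's pose just before it. There is no depth.
- ctrl.close_job(): hands the job in, once; it reports no verdict.
Trained networks look in a picture, given as the dict that the camera call returned (one of the last four; its "shot" number tells which), for a name from the list of things; names that differ only in an ending like _2 or _b are one class to them, and where a whole thing is asked for, a point or a joint stands for the part that bears it (a point fixed in the world has none). Each returns a list of dicts, best first, with "confidence" (0 to 1); they miss things now and then, are a little off and sometimes report something else, mostly with a low value. They report only what shows in the picture. A call takes as long as a camera call.
- ctrl.search_frame(picture, label): "centre" ([x, y, z] in m, in world coordinates, good to about 4 mm: the middle of the surface that is visible of it).
- ctrl.outline_of(picture, label): "pixels" (384x512 bool, what is visible of it).
The state is a dict: "clock": time; "joint_pos": joint angles; "qvel": joint speeds; "tau": joint torques, N m; "tool_pos": TCP position; "orientation": TCP orientation; "force": force on the tool from outside, world axes, zero at the start; "moment": the same for the moment, N m; "opening": finger opening in m.
Only numpy, scipy, OpenCV 4.12 (cv2) and the standard library are available. Lean on these libraries where they do the work, as an engineer would, in place of code of your own. Each camera call takes 0.05 s, during which the arm holds its last target. There are 200 camera calls.

## Working session

There is one attempt and no reset: what is moved stays moved. The work goes in short steps, Python scripts to look and compute and a tool call to move; the robot and the scene stay as the last step left them, time stands still between calls to the robot, and variables do not carry over. Pictures are saved under pics/ and viewed, about 8 in all and at most 12, crops included, and the job is handed in when it is done.

Besides the shell and the picture viewer there is one more tool, called after "Request:" as name(argument=value, ...), one argument or row to a line, values as JSON. carry_out: Moves the arm, as the interface text tells. Its arguments: {"type":"object","properties":{"increments":{"type":"array"}},"required":["increments"]}

```bash
mkdir -p pics
python3 - <<'E'
from plant import ctrl
import cv2,numpy as np
o=ctrl.get_obs();print(o['clock'],o['tool_pos'],o['orientation'],o['opening'])
ims=[]
for n in("scene","top"):
    p=ctrl.snapshot(n);ims.append(p['pixels'])
    for l in("stop_grip","lever_knob","clamp_lever","green_mark"):
        try:print(n,l,[(np.round(d['centre'],4),round(d['confidence'],2)) for d in ctrl.search_frame(p,l)[:3]])
        except Exception as e:print(l,e)
cv2.imwrite('pics/a.png',ims[0]);cv2.imwrite('pics/b.png',ims[1])
E
```

```text
0.0 [ 0.29385798 -0.60714474  0.22563736] [-1.79991748e+02 -9.43010738e-02  1.15823183e+02] 0.08732054531913207
scene stop_grip [(array([0.5212, 0.0031, 0.0562]), 0.67)]
scene lever_knob [(array([0.4912, 0.041 , 0.0517]), 0.65)]
scene clamp_lever [(array([0.4909, 0.0435, 0.0562]), 0.68), (array([0.5179, 0.0009, 0.053 ]), 0.4)]
scene green_mark [(array([0.5805, 0.0841, 0.0199]), 0.67)]
top stop_grip [(array([0.5176, 0.0099, 0.0568]), 0.67)]
top lever_knob [(array([0.4918, 0.0266, 0.059 ]), 0.59)]
top clamp_lever [(array([0.4976, 0.0258, 0.0552]), 0.66)]
top green_mark [(array([0.5737, 0.0874, 0.0146]), 0.59)]
```

View pics/a.png

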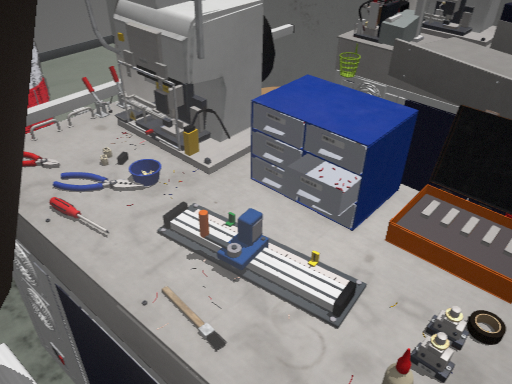

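View pics/b.png

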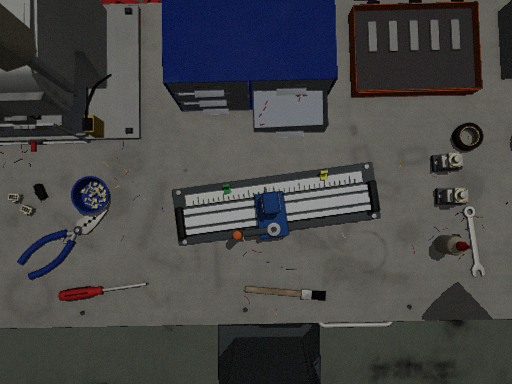

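The scene image shows the rail with the blue stop (block at about (250,225)), the orange knob at (204,220), the green clip at (231,218) and the yellow clip at (315,257). In the top view the knob is at (237,235), the pivot at (274,230), green at (227,189) and yellow at (323,175). So green is to the left of the stop.

```bash
cat > h.py <<'E'
from plant import ctrl
import cv2,numpy as np
from scipy.spatial.transform import Rotation as Ro
def cam(p,o=None):
    if 'hand_eye' in p:
        T=np.eye(4);T[:3,:3]=Ro.from_euler('xyz',o['orientation'],degrees=True).as_matrix();T[:3,3]=o['tool_pos']
        C=T@np.array(p['hand_eye']);return C[:3,:3],C[:3,3]
    R=cv2.Rodrigues(np.array(p['rvec'],float))[0].T;return R,-R@np.ravel(p['tvec'])
def ray(p,px,z,o=None):
    R,c=cam(p,o);d=R@np.linalg.inv(p['intrinsics'])@[px[0],px[1],1];return c+d*(z-c[2])/d[2]
E
python3 - <<'E'
from h import *
p=ctrl.snapshot("top");print(cam(p)[1])
for n,px,z in(("knob",(237,235),.104),("pivot",(274,230),.06),("green",(227,189),.03),("yellow",(323,175),.03),("s1",(178,193),.01),("s2",(367,167),.01),("s3",(375,213),.01),("s4",(184,241),.01)):
    print(n,np.round(ray(p,px,z),4))
for l in("stop_grip","lever_knob","green_mark"):
    d=ctrl.outline_of(p,l)
    if d:
        v,u=np.nonzero(d[0]['pixels']);print(l,u.min(),u.max(),v.min(),v.max(),u.mean(),v.mean())
q=p['pixels'][150:260,170:390];cv2.imwrite('pics/c.png',cv2.resize(q,None,fx=3.6,fy=3.6,interpolation=cv2.INTER_CUBIC))
E
```

```text
[0.51028697 0.03494914 0.94164395]
knob [0.4873 0.0693 0.104 ]
pivot [0.4939 0.0024 0.06  ]
green [0.5739 0.09   0.03  ]
yellow [ 0.597  -0.0954  0.03  ]
s1 [0.5695 0.1879 0.01  ]
s2 [ 0.6129 -0.185   0.01  ]
s3 [ 0.5222 -0.1974  0.01  ]
s4 [0.4751 0.1772 0.01  ]
stop_grip 233 288 185 239 268.1842447916667 216.57682291666666
lever_knob 233 279 224 238 258.3641456582633 231.3613445378151
green_mark 233 279 223 239 256.9581151832461 231.4633507853403
```

View pics/c.png

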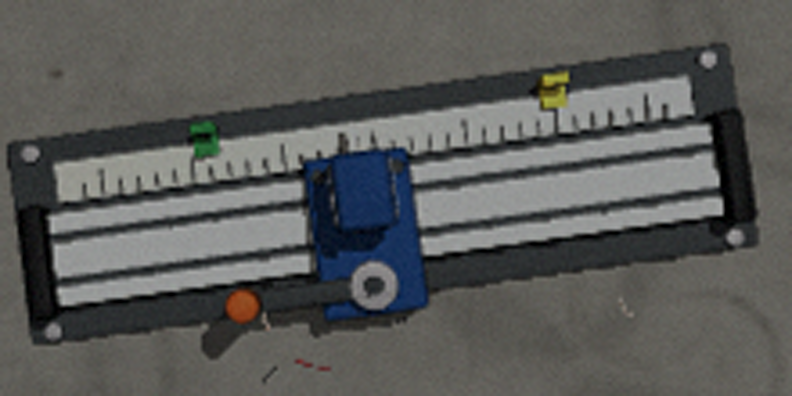

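The crop confirms the geometry: green at (204,138), yellow at (553,90), knob at (242,306) and pivot at (373,285). The rail is at a yaw of about 6.9°. Green is about 77 mm to the left of the stop. I'll move above the knob with the jaws across the lever.

Request:
carry_out(
  increments=[
    [0,0,5,14,48,0,0],
    [0,0,10,28,97,0,0],
    [0,0,15,41,145,0,0],
    [0,0,20,55,193,0,0],
    [0,0,25,69,241,0,0],
    [0,0,30,83,290,0,0],
    [0,0,36,97,338,0,0],
    [0,0,41,110,386,0,0],
    [0,0,46,124,435,0,0],
    [0,0,51,138,483,0,0],
    [0,0,56,152,531,0,0.3],
    [0,0,61,165,579,0,0.5],
    [0,0,66,179,628,0,0.5],
    [0,0,71,193,676,0,0.5],
    [0,0,71,193,676,0,0.5],
    [0,0,71,193,676,0,0.5],
  ],
)

```text
clock: 2.7
tool_pos: [0.4868, 0.0685, 0.2264]
orientation: [-180.0, -0.0, -173.2]
force: [-0.4, -0.7, -0.3]
opening: 0.0445
```

Run:
```python
from h import *
o=ctrl.get_obs();print(o['clock'],o['tool_pos'],o['orientation'],o['opening'],o['joint_pos'],o['force'])
p=ctrl.snapshot("wrist");cv2.imwrite('pics/d.png',p['pixels'])
for l in("stop_grip","lever_knob","green_mark"):
    print(l,[(np.round(d['centre'],4),round(d['confidence'],2)) for d in ctrl.search_frame(p,l)[:3]])
R,c=cam(p,o);print(c,R[:,2])
for n,X in(("knob",(.4873,.0693,.104)),("pivot",(.495,.003,.06)),("green",(.574,.09,.03)),("blk",(.5427,.0085,.097))):
    q=np.array(p['intrinsics'])@R.T@(np.array(X)-c);print(n,q[:2]/q[2])
```

```text
2.7 [0.48682774 0.06849742 0.22643923] [-1.79992677e+02 -2.32139149e-02 -1.73156295e+02] 0.044487618688672514 [ 3.09696721e+01  3.07417244e+00 -2.18057285e+01 -3.09193253e-03
 -6.51442783e+01 -2.41246651e+01] [-0.40893068 -0.73172023 -0.2606844 ]
stop_grip [(array([0.5202, 0.0078, 0.0563]), 0.59), (array([0.4914, 0.0333, 0.053 ]), 0.45)]
lever_knob [(array([0.4972, 0.035 , 0.0563]), 0.66)]
green_mark [(array([0.5736, 0.0886, 0.0115]), 0.71)]
[0.49575873 0.0050623  0.38504247] [-0.03024507  0.24340856 -0.96945217]
knob [253.19762229 185.66804993]
pivot [253.38482933 119.45218683]
green [185.14428033 180.53334769]
blk [205.59624983 118.96426816]
```

View pics/d.png

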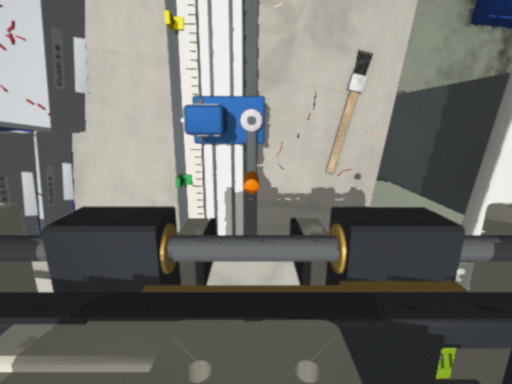

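The wrist view agrees with the predictions to about 2 px: knob (251,185), pivot (251,120), green clip (184,181), block top (205,119). I'll go down around the knob and narrow the jaws.

Request:
carry_out(
  increments=[
    [0,0,0,1,0,-40,0.5],
    [0,0,0,1,0,-80,0.5],
    [0,0,0,1,0,-115,0.5],
    [0,0,0,1,0,-140,0.5],
    [0,0,0,1,0,-155,0.5],
    [0,0,0,1,0,-155,0.72],
    [0,0,0,1,0,-155,0.72],
    [0,0,0,1,0,-155,0.72],
    [0,0,0,1,0,-155,0.72],
  ],
)

```text
clock: 4.03
tool_pos: [0.4884, 0.0686, 0.0722]
orientation: [180.0, 0.1, -173.2]
force: [-0.2, 0.8, -0.5]
opening: 0.0248
```

Run:
```python
import numpy as np
P=np.array([495,3.]);r=67;y=6.9
f=lambda t:P+r*np.array([-np.sin(np.radians(t+y)),np.cos(np.radians(t+y))])
for t in range(0,76,5):print(t,np.round(f(t)-f(0),0))
print(f(0))
```

```text
0 [0. 0.]
5 [-6. -1.]
10 [-11.  -2.]
15 [-17.  -4.]
20 [-22.  -7.]
25 [-27. -10.]
30 [-32. -13.]
35 [-37. -17.]
40 [-41. -21.]
45 [-45. -25.]
50 [-48. -30.]
55 [-51. -35.]
60 [-54. -40.]
65 [-56. -46.]
70 [-57. -51.]
75 [-58. -57.]
[486.9508318   69.51474191]
```

Request:
carry_out(
  increments=[
    [0,0,5,-6,-1,0,0.72],
    [0,0,10,-11,-2,0,0.72],
    [0,0,15,-17,-4,0,0.72],
    [0,0,20,-22,-7,0,0.72],
    [0,0,25,-27,-10,0,0.72],
    [0,0,30,-32,-13,0,0.72],
    [0,0,35,-37,-17,0,0.72],
    [0,0,40,-41,-21,0,0.72],
    [0,0,45,-45,-25,0,0.72],
    [0,0,50,-48,-30,0,0.72],
    [0,0,55,-51,-35,0,0.72],
    [0,0,60,-54,-40,0,0.72],
    [0,0,65,-56,-46,0,0.72],
    [0,0,70,-57,-51,0,0.72],
    [0,0,73,-58,-55,0,0.72],
    [0,0,73,-58,-55,0,0.72],
    [0,0,73,-58,-55,0,0.72],
  ],
)

```text
clock: 6.15
tool_pos: [0.4302, 0.0136, 0.0718]
orientation: [-180.0, 0.0, -100.2]
force: [-0.4, 0.9, -0.4]
opening: 0.0248
```

Request:
carry_out(
  increments=[
    [0,0,0,0,0,45,0.5],
    [0,0,0,0,0,90,0.2],
    [0,0,4,20,0,125,0.1],
    [0,0,10,60,-2,130,0.1],
    [0,0,17,100,-4,130,0.1],
    [0,0,17,113,-5,130,0.1],
    [0,0,17,113,-5,130,0.1],
    [0,0,17,113,-5,130,0.1],
  ],
)

```text
clock: 7.15
tool_pos: [0.542, 0.0084, 0.2014]
orientation: [180.0, 0.0, -83.2]
force: [-0.2, -1.1, 0.5]
opening: 0.0786
```

Run:
```python
from h import *
o=ctrl.get_obs();print(o['clock'],o['tool_pos'],o['orientation'],o['opening'],o['force'])
p=ctrl.snapshot("wrist");cv2.imwrite('pics/e.png',p['pixels'])
R,c=cam(p,o);print(c,R[:,2])
for n,X in(("knob",(.430,.016,.104)),("pivot",(.495,.003,.06)),("green",(.574,.09,.03)),("blk",(.5427,.0085,.097))):
    q=np.array(p['intrinsics'])@R.T@(np.array(X)-c);print(n,q[:2]/q[2])
```

```text
7.15 [0.54200143 0.00841642 0.20140087] [ 1.79959800e+02  3.90016272e-03 -8.32349518e+01] 0.0786027038926295 [-0.20028217 -1.05346862  0.46387335]
[0.60835198 0.01787078 0.35994965] [-0.24484602 -0.02911519 -0.96912472]
knob [234.43691102 295.1780074 ]
pivot [253.95902086 223.67986476]
green [188.25304048 143.33901306]
blk [254.35572176 190.97519086]
```

View pics/e.png

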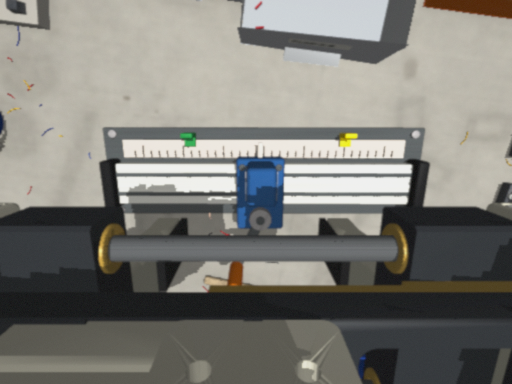

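The wrist view shows the lever open, with the knob mostly hidden near (236,278). The stop has shifted slightly right: pivot at (260,219) where I predicted 254. The green clip is at (189,140), as predicted. I'll go down and grip the block.

Request:
carry_out(
  increments=[
    [0,0,0,0,-4,-40,0.1],
    [0,0,0,0,-4,-80,0.1],
    [0,0,0,0,-4,-115,0.1],
    [0,0,0,0,-4,-138,0.1],
    [0,0,0,0,-4,-138,0.1],
    [0,0,0,0,-4,-138,0.8],
    [0,0,0,0,-4,-138,0.8],
    [0,0,0,0,-4,-138,0.8],
    [0,0,0,0,-4,-138,0.8],
    [0,0,0,0,-4,-138,0.8],
    [0,0,0,0,-4,-138,0.8],
  ],
)

```text
clock: 8.57
tool_pos: [0.5432, 0.0041, 0.0638]
orientation: [-180.0, -0.0, -83.2]
force: [-0.5, -1.8, 2.8]
opening: 0.03
```

Run:
```python
from h import *
o=ctrl.get_obs();print(o['clock'],o['tool_pos'],o['orientation'],o['opening'],o['force'])
G=[]
for n in("wrist","top","scene"):
    p=ctrl.snapshot(n)
    print(n,[(np.round(d['centre'],4),round(d['confidence'],2)) for d in ctrl.search_frame(p,"green_mark")[:2]])
    if n=="wrist":print(ray(p,(189,140),.03,o))
y=np.radians(6.9);ry=np.array([-np.sin(y),np.cos(y)])
s=ry@(np.array([.574,.0895])-o['tool_pos'][:2]);print(s,s*ry)
```

```text
8.575 [0.54318101 0.00412861 0.06379034] [-1.79994841e+02 -2.33412486e-02 -8.31752504e+01] 0.0299801966091145 [-0.53931865 -1.81551526  2.84117225]
wrist [(array([0.581 , 0.0882, 0.0114]), 0.61)]
[0.59179121 0.05530385 0.03      ]
top []
scene [(array([0.5809, 0.0882, 0.0144]), 0.38), (array([ 0.5063, -0.0013,  0.0509]), 0.34)]
0.08105057551287158 [-0.00973716  0.08046355]
```

Request:
carry_out(
  increments=[
    [0,0,0,-1,5,0,0.8],
    [0,0,0,-1,11,0,0.8],
    [0,0,0,-2,17,0,0.8],
    [0,0,0,-3,23,0,0.8],
    [0,0,0,-4,30,0,0.8],
    [0,0,0,-4,37,0,0.8],
    [0,0,0,-5,44,0,0.8],
    [0,0,0,-6,51,0,0.8],
    [0,0,0,-7,58,0,0.8],
    [0,0,0,-8,65,0,0.8],
    [0,0,0,-9,71,0,0.8],
    [0,0,0,-10,76,0,0.8],
    [0,0,0,-10,79,0,0.8],
    [0,0,0,-10,79,0,0.8],
    [0,0,0,-10,79,0,0.8],
  ],
)

```text
clock: 10.75
tool_pos: [0.5338, 0.0844, 0.0638]
orientation: [-179.9, 0.1, -83.2]
force: [3.4, 4.4, 3.4]
opening: 0.0299
```

Run:
```python
from h import *
o=ctrl.get_obs();print(o['clock'],o['tool_pos'],o['orientation'],o['opening'],o['force'])
p=ctrl.snapshot("wrist");cv2.imwrite('pics/f.png',p['pixels'])
print([(np.round(d['centre'],4),round(d['confidence'],2)) for d in ctrl.search_frame(p,"green_mark")[:2]])
```

```text
10.75 [0.533759   0.0844326  0.06378743] [-1.79905841e+02  6.17491360e-02 -8.31518064e+01] 0.029876403442227892 [3.41916106 4.39549807 3.37072522]
[(array([0.5777, 0.0912, 0.0252]), 0.56)]
```

View pics/f.png

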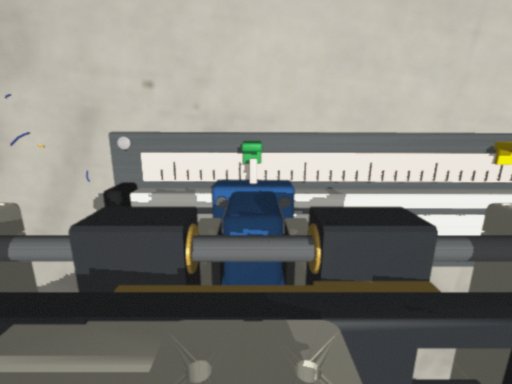

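Aligned: the green clip is at (252,152), the stop's pointer at (253,170) and the block centre at about 253. I'll release, rise and move above the knob for one look.

Request:
carry_out(
  increments=[
    [0,0,0,0,0,0,0.3],
    [0,0,0,0,0,0,0.3],
    [0,0,0,0,0,0,0.3],
    [0,0,0,0,0,45,0.3],
    [0,0,0,0,0,90,0.3],
    [0,0,-5,-20,2,130,0.3],
    [0,0,-10,-60,4,160,0.5],
    [0,0,-17,-100,7,160,0.5],
    [0,0,-17,-113,8,160,0.5],
    [0,0,-17,-113,8,160,0.5],
    [0,0,-17,-113,8,160,0.5],
  ],
)

```text
clock: 12.22
tool_pos: [0.4207, 0.0916, 0.2234]
orientation: [180.0, -0.0, -100.1]
force: [0.4, -0.0, -0.1]
opening: 0.044
```

Run:
```python
from h import *
o=ctrl.get_obs();print(o['clock'],o['tool_pos'],o['orientation'],o['opening'],o['force'])
p=ctrl.snapshot("wrist");cv2.imwrite('pics/g.png',p['pixels'])
R,c=cam(p,o)
for n,X in(("knob",(.4205,.0927,.104)),("pivot",(.486,.0787,.06)),("green",(.574,.0895,.03))):
    q=np.array(p['intrinsics'])@R.T@(np.array(X)-c);print(n,q[:2]/q[2])
b=p['pixels'].astype(int);m=(b[...,2]>150)&(b[...,1]<110)&(b[...,0]<70)
k,lab,st,ce=cv2.connectedComponentsWithStats(m.astype(np.uint8))
for i in range(1,k):
    if st[i,4]>40:print(st[i],ce[i],ray(p,ce[i],.1,o))
```

```text
12.225 [0.42070896 0.09159744 0.22335888] [ 1.79992042e+02 -2.47482232e-02 -1.00116305e+02] 0.044046746307371966 [ 0.43256465 -0.02358996 -0.14327888]
knob [253.44177332 188.04331566]
pivot [255.4253313  120.88535643]
green [232.73499631  44.98170583]
```

View pics/g.png

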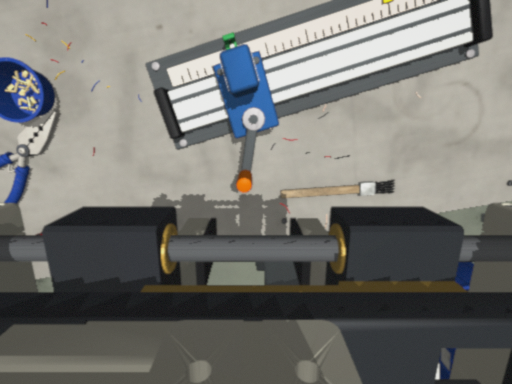

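The knob top is at (245,182) and the pivot at (253,119), so the lever stands a little less open than I predicted. Green is at (229,40).

Run:
```python
from h import *
o=ctrl.get_obs();p=ctrl.snapshot("wrist")
K=ray(p,(245,183),.104,o)[:2];P=ray(p,(253,119),.06,o)[:2];print(K,P)
d=K-P;t0=np.degrees(np.arctan2(-d[0],d[1]))-6.9;print(np.hypot(*d),t0)
P=np.array([.486,.0787])*.5+P*.5;print(P)
f=lambda t:(P+.067*np.array([-np.sin(np.radians(t+6.9)),np.cos(np.radians(t+6.9))]))*1e3
t=np.round(t0);print(f(t))
for a in np.arange(t,-5,-5):print(a-t,np.round(f(a)-f(t)))
print(-4-t,np.round(f(-4)-f(t)), o['joint_pos'])
```

```text
[0.42724145 0.10016092] [0.48843239 0.08086624]
0.0641608618338333 65.59893344930556
[0.48721619 0.07978312]
[423.17806271  99.48382046]
0.0 [0. 0.]
-5.0 [2. 6.]
-10.0 [ 4. 11.]
-15.0 [ 7. 16.]
-20.0 [11. 21.]
-25.0 [14. 25.]
-30.0 [18. 29.]
-35.0 [23. 33.]
-40.0 [28. 37.]
-45.0 [33. 40.]
-50.0 [38. 42.]
-55.0 [43. 44.]
-60.0 [49. 46.]
-65.0 [55. 47.]
-70.0 [61. 47.]
-70.0 [61. 47.] [ 3.87335849e+01 -3.17174781e+00 -2.84885915e+01  8.72458934e-03
 -6.47351193e+01  4.11138298e+01]
```

Request:
carry_out(
  increments=[
    [0,0,-7,4,8,0,0.5],
    [0,0,-7,4,8,-40,0.5],
    [0,0,-7,4,8,-80,0.5],
    [0,0,-7,4,8,-115,0.5],
    [0,0,-7,4,8,-140,0.5],
    [0,0,-7,4,8,-151,0.5],
    [0,0,-7,4,8,-151,0.72],
    [0,0,-7,4,8,-151,0.72],
    [0,0,-7,4,8,-151,0.72],
    [0,0,-7,4,8,-151,0.72],
  ],
)

```text
clock: 13.58
tool_pos: [0.4244, 0.0997, 0.0732]
orientation: [-180.0, 0.1, -107.2]
force: [1.2, -0.0, 0.2]
opening: 0.0246
```

Request:
carry_out(
  increments=[
    [0,0,-5,2,6,0,0.72],
    [0,0,-10,4,11,0,0.72],
    [0,0,-15,7,16,0,0.72],
    [0,0,-20,11,21,0,0.72],
    [0,0,-25,14,25,0,0.72],
    [0,0,-30,18,29,0,0.72],
    [0,0,-35,23,33,0,0.72],
    [0,0,-40,28,37,0,0.72],
    [0,0,-45,33,40,0,0.72],
    [0,0,-50,38,42,0,0.72],
    [0,0,-55,43,44,0,0.72],
    [0,0,-60,49,46,0,0.72],
    [0,0,-65,54,47,0,0.72],
    [0,0,-68,58,47,0,0.72],
    [0,0,-69,61,47,0,0.72],
    [0,0,-69,61,47,0,0.72],
    [0,0,-69,61,47,0,0.72],
  ],
)

```text
clock: 15.7
tool_pos: [0.4837, 0.1463, 0.0724]
orientation: [-180.0, -0.1, -176.2]
force: [-7.1, 3.2, 2.5]
opening: 0.0243
```

Request:
carry_out(
  increments=[
    [0,0,0,-2,0,0,0.5],
    [0,0,0,-2,0,0,0.5],
    [0,0,0,-2,0,0,0.5],
    [0,0,0,-2,0,45,0.5],
    [0,0,0,-2,0,90,0.5],
    [0,0,0,-2,0,130,0.5],
    [0,0,0,-2,0,152,0.5],
    [0,0,0,-2,0,152,0.5],
    [0,0,0,-2,0,152,0.5],
  ],
)

```text
clock: 16.82
tool_pos: [0.4826, 0.1462, 0.2238]
orientation: [-180.0, -0.1, -176.2]
force: [-0.8, -0.6, -0.6]
opening: 0.0438
```

Run:
```python
from h import *
o=ctrl.get_obs();print(o['clock'],o['tool_pos'],o['orientation'],o['force'])
p=ctrl.snapshot("wrist");cv2.imwrite('pics/i.png',p['pixels'])
```

```text
16.825 [0.48264819 0.14618179 0.22382474] [-1.79989547e+02 -5.19035469e-02 -1.76187544e+02] [-0.81470124 -0.64287419 -0.55678214]
```

View pics/i.png

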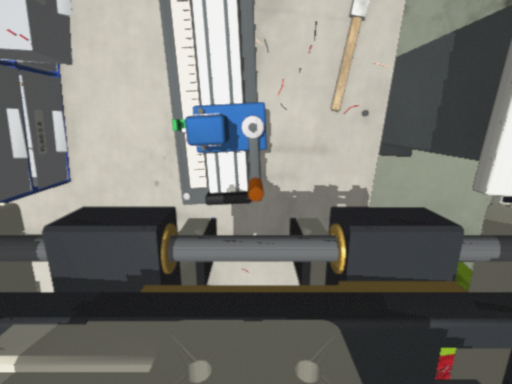

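The knob is at about (255,187), the pivot at (252,127), green at (178,125) and the block centre at about (208,129). I'll compute the angle and the offset.

Run:
```python
from h import *
o=ctrl.get_obs();p=ctrl.snapshot("wrist")
K=ray(p,(255.5,187),.104,o)[:2];P=ray(p,(252.5,127),.065,o)[:2];G=ray(p,(178,125),.03,o)[:2];s=ray(p,(187,197),.01,o)[:2]
d=K-P;print(K,P,G,s,np.hypot(*d),"lever",np.degrees(np.arctan2(-d[0],d[1]))-6.9)
y=np.radians(6.9);print("stop-green",np.array([-np.sin(y),np.cos(y)])@(P-G))
for n in("knob",):
  b=p['pixels'][150:220,200:300].astype(int);m=(b[...,2]>120)&(b[...,0]<60)&(b[...,1]<130);v,u=np.nonzero(m);print(u.min()+200,u.max()+200,v.min()+150,v.max()+150)
```

```text
[0.48044725 0.14744453] [0.48745388 0.08844912] [0.57906209 0.09287565] [0.5716244 0.1899517] 0.05941002232796364 lever -0.12695550558393442
stop-green 0.006611049955703884
248 262 180 200
```

The lever is locked at about 0°. The stop offset of about 7 mm is uncertain because it depends on assumed heights, so I'll look squarely from above the stop.

Request:
carry_out(
  increments=[
    [0,0,10,5,-6,5,0.3],
    [0,0,20,10,-12,10,0.3],
    [0,0,30,15,-18,10,0.3],
    [0,0,40,20,-24,10,0.3],
    [0,0,50,26,-30,10,0.3],
    [0,0,60,31,-36,10,0.3],
    [0,0,70,37,-42,10,0.3],
    [0,0,80,43,-50,10,0.3],
    [0,0,90,51,-62,10,0.3],
    [0,0,93,51,-62,10,0.3],
    [0,0,93,51,-62,10,0.3],
    [0,0,93,51,-62,10,0.3],
  ],
)

```text
clock: 18.42
tool_pos: [0.5339, 0.0844, 0.234]
orientation: [180.0, -0.0, -83.2]
force: [0.4, 0.1, 0.8]
opening: 0.0614
```

Run:
```python
from h import *
o=ctrl.get_obs();print(o['clock'],o['tool_pos'],o['orientation'],o['force'])
p=ctrl.snapshot("wrist");b=p['pixels']
cv2.imwrite('pics/j.png',cv2.resize(b[100:250,160:350],None,fx=4,fy=4,interpolation=cv2.INTER_CUBIC))
R,c=cam(p,o);print(c)
```

```text
18.425 [0.533876   0.08443856 0.2340345 ] [ 1.79951400e+02 -1.84111901e-02 -8.32402508e+01] [0.38901979 0.08819119 0.84310276]
[0.60024297 0.09395076 0.39257371]
```

View pics/j.png

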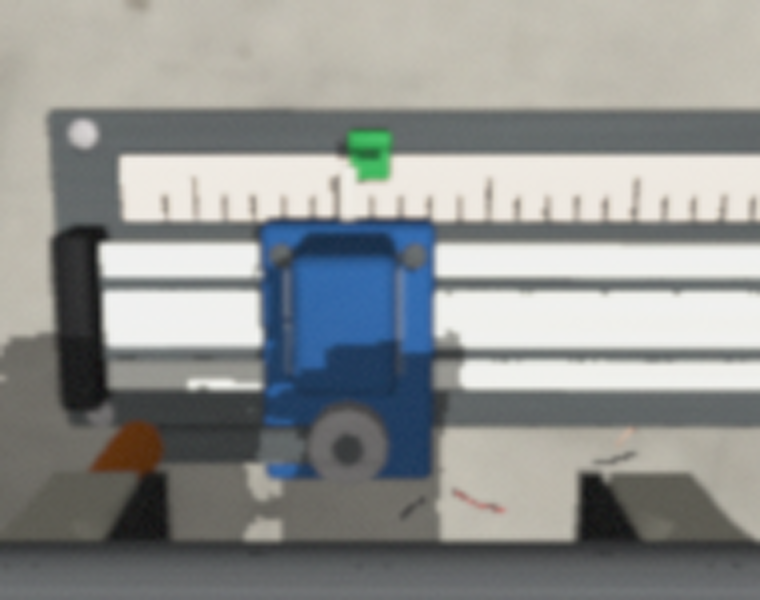

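The carriage spans columns 262–434 (centre 348, 3.07 px/mm) and the green clip is centred at 369. The stop is therefore 6.7 mm left of the mark, matching the previous 6.6 mm and inside the 12 mm tolerance with about 5 mm to spare. The lever lies parallel to the rail, and the arm hovers free.

```bash
python3 -c "
from plant import ctrl
print(ctrl.close_job())"
```

```text
the job is handed in; nothing more can be done
None
```

The gauge is set and the job is handed in: the stop is locked 6.7 mm left of the green mark, inside the 12 mm tolerance. I swung the lever open, gripped the block and slid it into line with the green clip, then swung the lever back to locked. The robot's clock was at about 18.5 s, against the 54 s limit.

- **Lever:** it measured about 0° in a wrist picture, and the last picture shows it parallel to the rail. It had slipped back to about 66° by the time I came back to close it, still above the 0.8 rad (46°) needed.
- **Stop position:** after the slide, the picture showed the stop in line with the clip to about 1 mm. The lever's closing swing then dragged it about 6–7 mm to the left. Two later pictures agreed on the final offset (6.6 and 6.7 mm), so I did not redo it.
- **Arm:** it was hovering clear of everything, with the tool tip 0.23 m above the bench and less than 1 N on the wrist.
- **Detections:** the trained networks' knob positions were off by several centimetres, so I placed the knob and pivot from the pictures with the calibration instead.

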